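# Release and open the memory-module test fixture

## Task

Open the blue test fixture so that the tested memory module can be taken out afterwards: press its two red release keys down together, one fingertip on each, and hold both down until the hatch has sprung up. Then, with the fingertips and without gripping anything, push the hatch all the way back until it rests open behind its hinge, and move clear. Do not force or grip the fixture, leave the module lying in its nest, and do not disturb the spare module, heat sink and brush lying round the fixture.

Things in the scene. Friction and masses are not known exactly. Their poses are not given: they have to be found in the camera images.
- fixture: Clamshell test fixture, fixed: blue case, clear hatch in an aluminium frame over the module's nest, two red keys on a low ledge in front. Origin: centre of its underside (z = 0). Own x points from keys to hinge, y to its left, z up; 140 mm wide, reaching 101 mm before and 77 mm behind the origin. Shut hatch 51 mm high; catch hooks 57 mm, 59 with keys down. Yaw -0.6 to 0.4 rad.
- key_left_pad (a point): Middle of the top of the left (+y) red key, 38 mm over the bench when up. Pad 22 mm front to back, 24 mm wide, level; pad centres 58 mm apart along fixture y, 34 mm gap. The pad is the front arm of an L-shaped catch lever pivoted 28 mm behind this point, its steel hook standing up over that pivot. Ledge below at 16 mm. Site axes are the fixture's while up.
- key_right_pad (a point): The same for the right red key (fixture -y side).
- key_left (a joint): Tilt of the left key: 0 up, 0.32 rad fully down on a hard stop (pad's middle about 9 mm lower). Its hook frees the hatch beyond about 0.17 rad; a spring returns it. Up to 1 N starts it, about 2 N frees the hook and 2 to 3 N brings it fully down, so about 5 N for both keys together.
- key_right (a joint): The same for the right key.
- hatch_hinge (a point): Middle of the hinge pin of the hatch, 47 mm over the bench, 62 mm behind the fixture's origin. Axes are the fixture's; the pin runs along y.
- hatch_edge (a point): Middle of the hatch's front edge, half-way through its 8 mm thickness, 108 mm from the hinge pin; the hatch is 134 mm wide. Turns with the hatch; axes as the fixture's while shut.
- hatch (a joint): 0 shut (level), 1.57 rad upright, 1.85 leaning back on its stop. Either hook alone keeps it shut. With both keys down sprung pins lift it in about 1 s to about 0.78 rad, where it stays, front edge 123 mm over the bench. Pushed at its edge it then needs 1 to 5 N (0.2 kg, damped); the edge rises to 155 mm: follow it up. Short of upright it drops back on the pins; beyond, it stays.
- module: Memory module in the fixture's nest under the hatch: a white-covered card 30 x 67 x 9 mm, lying flat, seen through the window. Origin: centre of its underside, 35 mm over the bench. It stays there.
- spare_module: A like memory module, 30 x 67 x 9 mm, lying on the bench beside the fixture. Origin: centre of its underside. Leave it alone.
- sink: Finned white-metal heat sink, 40 x 40 x 19 mm, on the bench beside the fixture. Origin: centre of its underside. Leave it alone.
- esd_brush_1: Small brush with wooden handle and black bristles, 18 x 133 x 10 mm, on the bench beside the fixture. Origin: centre of its underside. Leave it alone.
Mind the look-alikes: they are no part of the job. Several things look just like the fixture: the one meant starts farthest from the robot's base.

How it is judged:
On the way, in this order (a step that is already met when the one before it is completed fails the run):
1. both keys are held down together while the hatch springs up (value of joint each of key_left, key_right above 0.15 rad and value of joint hatch between 0.2 and 1 rad), for 0.2 s.
2. the hatch is pushed back beyond upright (value of joint hatch above 1.6 rad), for 0.1 s.
At the end, for the whole second after the job is handed in: The hatch rests open, more than 1.6 rad (past upright) from shut; both keys are up again (less than 0.06 rad); the module still lies in its nest; nothing is touched (value of joint hatch above 1.6 rad and value of joint each of key_left, key_right below 0.06 rad and distance between module and hatch_hinge below 0.072 m and linear speed of module below 0.02 m/s).
It fails at once if the module in the nest is shifted or lifted by more than 8 mm (distance of module from where it was at the start of the episode above 0.008 m).
It fails at once if the spare module is moved by more than 15 mm (distance of spare_module from where it was at the start of the episode above 0.015 m).
It fails at once if the heat sink is moved by more than 15 mm (distance of sink from where it was at the start of the episode above 0.015 m).
It fails at once if the brush is moved by more than 15 mm (distance of esd_brush_1 from where it was at the start of the episode above 0.015 m).
It fails at once if the fingers press, push or grip the fixture, its keys or hatch with more than 40 N (contact force between the fingers and fixture above 40 N).
It also fails if it takes over 56 s, if anything falls off the work surface, if the arm or the gripper's body presses on something with over 40 N, if the wrist force passes 120 N, or if a joint passes its speed limit or range.

## Robot

A 6-joint arm with a two-finger parallel gripper is mounted at the origin on the work surface; the furniture and walls round the work are solid. World frame = base frame: x ahead of the robot, y to its left, z up, the work surface at z = 0. Lengths are in m, angles in rad, forces in N, time in s.
With the tool pointing down it reaches from about 0.35 to 0.775 m from the base axis. Payload 5.5 kg.
Tool frame: the origin (TCP) lies at the very end of the fingers, on their centre line; the grasp point (between the pads) lies 19 mm behind it; z points along the fingers, y is the line along which they close (so a half turn about z gives the same grasp; the last joint's range is limited). The gripper opens to 85 mm and grips with 20 to 120 N. Pads are 22 mm wide; open, the fingers measure 114 mm over their backs; the gripper's body (76 mm by 85 mm) begins 54 mm behind the grasp point. The pads swing forward as they close: fully open they stand 13 mm farther back than shut.
Start: joints at [-1.489, 0.313, 0.046, 1.304, 0, 1.431], TCP at [0.126, -0.561, 0.231] pointing down, gripper open.
Joint ranges: [-2.76, 2.76], [-0.86, 1.69], [-1.03, 1.26], [-2.2, 2.34], [-1.47, 1.5], [-3.14, 3.14]. Speed limits (rad/s): [2.57, 2.57, 3.14, 3.14, 3.14, 3.14].

## Interface

Orientations are given as a unit quaternion [w, x, y, z].
In Python, from rig import r gives the robot as it stands.
- The arm moves only by the tool jog_arm, never from a script. Its argument "increments" is a list of rows, each a list of 3 entries, a list of its own where there are three numbers: the shift along the tool's x, y, z in mm, then the turn about the tool's z in rad, then the finger opening in mm, from 0 to 85.4. A call has exactly 5 rows; each row shifts and turns the commanded pose from where the row before left it, along the tool's axes as they then stand; what a row does not reach is not made up. A row lasts 1/8 s, in which the tool goes at most 62.5 mm and 10.7 degrees, less where a joint would pass 70% of its speed; a pose out of reach is approached as far as the arm can. A call with a gripper value outside its range is refused whole. The fingers move at their own pace and stop on an object; "force" is the grip in N (left out, the last holds). Time passes only in rows, so rows that do not move let the fingers close, or fill a call up. It gives the time, the measured TCP pose, the force, the opening and the grip force at its end, in the units of the state.
- r.get_obs(): the state, without advancing time (a new reading comes with each control period).
- r.read_camera(name): name is "side" or "top" or "wrist"; returns the picture (420x560x3 uint8, blue, green, red); there is no depth.
- r.calibration(name): a dict with "fx", "fy", "cx", "cy" (pixels), "k1" (the pictures are not rectified: a ray, as slopes to the right and down, at radius r is drawn at 1 + k1 r^2 times it, then the intrinsics apply), "R" (3x3) and "t" (3): a world point X has camera coordinates R X + t. Camera axes: x right, y down, z forward; pixel columns grow to the right and rows downward; lengths in m; the calibration is good to about 2 mm. A picture is of the moment at which its call begins: read the wrist's pose just before it. calibration takes no time and is no camera call; for the wrist camera it gives the pose at the moment of the call.
- r.close_job(): hands the job in; it is judged then, once.
Trained networks look in the newest picture that a camera, given by its name, has taken for a name from the list of things; names that differ only in an ending like _2 or _b are one class to them, and where a whole thing is asked for, a point or a joint stands for the part that bears it (a point fixed in the world has none). Each returns a list of dicts, best first, with "p" (0 to 1); they miss things now and then, are a little off and sometimes report something else, mostly with a low value. They report only what shows in the picture. A call takes as long as a camera call. They do not tell look-alikes from the thing itself.
- r.look_for(camera, label): "location" ([x, y, z] in m, in world coordinates, good to about 4 mm: the middle of the surface that is visible of it).
- r.pinpoint(camera, label): "location" ([x, y, z] in m, in world coordinates, good to about 4 mm: a listed point, or the origin of a listed thing).
The state is a dict: "time_s": time; "joint_pos": joint angles; "qvel": joint speeds; "joint_efforts": joint torques, N m; "position": TCP position; "tcp_rot": TCP orientation; "contact_force": force on the tool from outside, world axes, zero at the start; "torque": the same for the moment, N m; "finger_gap": finger opening in m; "grip_force": force on a finger pad.
Only numpy, scipy, OpenCV 4.12 (cv2) and the standard library are available. Lean on these libraries where they do the work, as an engineer would, in place of code of your own. Each camera call takes 0.05 s, during which the arm holds its last target. There are 200 camera calls.

## Working session

There is one attempt and no reset: what is moved stays moved. The work goes in short steps, Python scripts to look and compute and a tool call to move; the robot and the scene stay as the last step left them, time stands still between calls to the robot, and variables do not carry over. Pictures are saved under pics/ and viewed, at most 10 in all, crops included, and the job is handed in when it is done.

Besides the shell and the picture viewer there is one more tool, called after ">>>" by a JSON object that holds its "op" and its "data", one argument or row to a line. jog_arm: Moves the arm, as the interface text tells. Its arguments: {"type":"object","properties":{"increments":{"type":"array","items":{"type":"array"}},"force":{"type":"number"}},"required":["increments"]}

```bash
mkdir -p pics; python3 - <<'E'
from rig import r
import cv2,numpy as np
o=r.get_obs();print(o['time_s'],o['position'],o['tcp_rot'],o['finger_gap'],o['contact_force'])
for c in ['top','side']:
    cv2.imwrite(f'pics/{c}0.png',r.read_camera(c))
    for l in ['fixture','key_left_pad','key_right_pad','hatch_hinge','hatch_edge','sink','esd_brush_1','spare_module']:
        print(c,l,[(np.round(d['location'],3).tolist(),round(d['p'],2)) for d in r.pinpoint(c,l)])
E
```

```text
0.0 [ 0.12643297 -0.56042907  0.23041962] [-8.89153202e-04  9.93856553e-01  1.10672317e-01  1.11929145e-05] 0.08568899686928581 [ 0.31305821  0.8410547  -0.42358381]
top fixture [([0.588, -0.027, -0.0], 0.7), ([0.364, 0.172, -0.008], 0.68)]
top key_left_pad [([0.497, -0.03, 0.036], 0.68), ([0.278, 0.185, 0.03], 0.47)]
top key_right_pad [([0.518, -0.081, 0.041], 0.74), ([0.284, 0.124, 0.028], 0.69)]
top hatch_hinge [([0.424, 0.177, 0.042], 0.9), ([0.644, -0.01, 0.044], 0.76)]
top hatch_edge [([0.54, -0.046, 0.044], 0.66), ([0.314, 0.162, 0.04], 0.64)]
top sink [([0.559, 0.091, -0.003], 0.66)]
top esd_brush_1 [([0.682, -0.188, 0.001], 0.62)]
top spare_module [([0.63, -0.155, 0.003], 0.56)]
side fixture [([0.589, -0.029, -0.003], 0.88), ([0.363, 0.166, 0.001], 0.78)]
side key_left_pad [([0.497, -0.027, 0.036], 0.71), ([0.274, 0.18, 0.029], 0.48), ([0.555, 0.096, -0.008], 0.24)]
side key_right_pad [([0.518, -0.082, 0.036], 0.56), ([0.281, 0.132, 0.031], 0.42)]
side hatch_hinge [([0.422, 0.174, 0.042], 0.85), ([0.645, -0.006, 0.052], 0.67)]
side hatch_edge [([0.537, -0.044, 0.046], 0.96), ([0.317, 0.165, 0.041], 0.87)]
side sink [([0.558, 0.091, -0.005], 0.53)]
side esd_brush_1 [([0.683, -0.193, 0.001], 0.75), ([0.518, -0.081, 0.034], 0.34)]
side spare_module [([0.625, -0.159, 0.002], 0.67)]
```

View pics/top0.png

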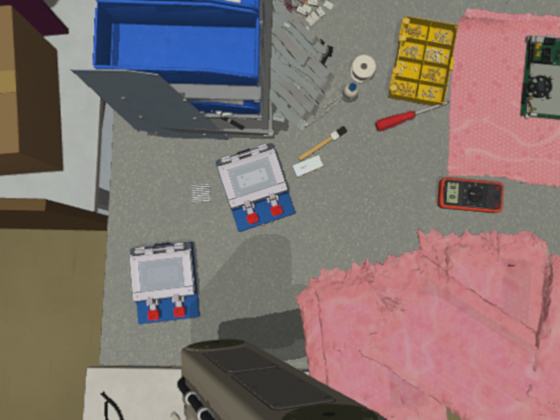

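View pics/side0.png

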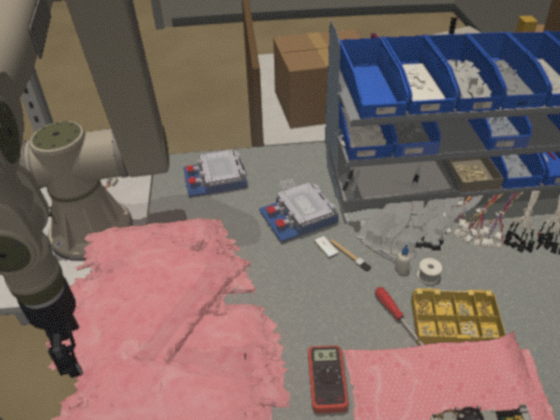

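Two look-alikes: fixture A at top px (255,187) at (0.588,-0.027), 0.59 m from the base, and B at (165,282) at (0.364,0.17), 0.40 m. A is farther from the base, so it is the one meant. I'll confirm it in a crop and locate the rack panel behind it.

```bash
cat > h.py <<'E'
from rig import r
import cv2,numpy as np
def ray(c,px):
    k=r.calibration(c);K=np.array([[k['fx'],0,k['cx']],[0,k['fy'],k['cy']],[0,0,1.]])
    # k1 only
    u=cv2.undistortPoints(np.array([[px]],float),K,np.array([k['k1'],0,0,0.]))[0,0]
    R=np.array(k['R']);t=np.array(k['t'])
    return -R.T@t, R.T@np.array([u[0],u[1],1])
def atz(c,px,z):
    o,d=ray(c,px);return np.round(o+d*(z-o[2])/d[2],3)
E
python3 - <<'E'
from h import *
print(ray('top',(280,210))[0],ray('side',(280,210))[0])
for z in (0,.1,.2,.3,.4): print(z,[atz('top',p,z).tolist() for p in [(270,132),(150,132),(78,70)]],[atz('side',p,z).tolist() for p in [(345,195),(343,120),(330,28)]])
a=cv2.imread('pics/top0.png')[60:240,60:300];b=cv2.imread('pics/side0.png')[130:250,240:400]
a=cv2.resize(a,None,fx=2.4,fy=2.4,interpolation=2);b=cv2.resize(b,(0,0),fx=1.3,fy=1.3)
c=np.zeros((432,576+210,3),np.uint8);c[:,:576]=a;c[:b.shape[0],577:577+b.shape[1]]=b[:,:209];cv2.imwrite('pics/crop.png',c)
E
```

```text
[ 0.40307199 -0.08715854  1.23276155] [ 0.43062069 -1.05450908  0.98056655]
0 [[0.705, -0.066, 0.0], [0.698, 0.219, 0.0], [0.842, 0.395, 0.0]] [[0.718, 0.043, 0.0], [0.789, 0.427, 0.0], [0.883, 1.187, 0.0]]
0.1 [[0.681, -0.067, 0.1], [0.674, 0.194, 0.1], [0.807, 0.356, 0.1]] [[0.689, -0.069, 0.1], [0.753, 0.276, 0.1], [0.837, 0.958, 0.1]]
0.2 [[0.656, -0.069, 0.2], [0.65, 0.17, 0.2], [0.771, 0.317, 0.2]] [[0.659, -0.181, 0.2], [0.716, 0.125, 0.2], [0.791, 0.73, 0.2]]
0.3 [[0.632, -0.071, 0.3], [0.626, 0.145, 0.3], [0.735, 0.278, 0.3]] [[0.63, -0.293, 0.3], [0.68, -0.026, 0.3], [0.745, 0.501, 0.3]]
0.4 [[0.607, -0.073, 0.4], [0.602, 0.12, 0.4], [0.7, 0.239, 0.4]] [[0.601, -0.405, 0.4], [0.643, -0.177, 0.4], [0.699, 0.272, 0.4]]
```

View pics/crop.png

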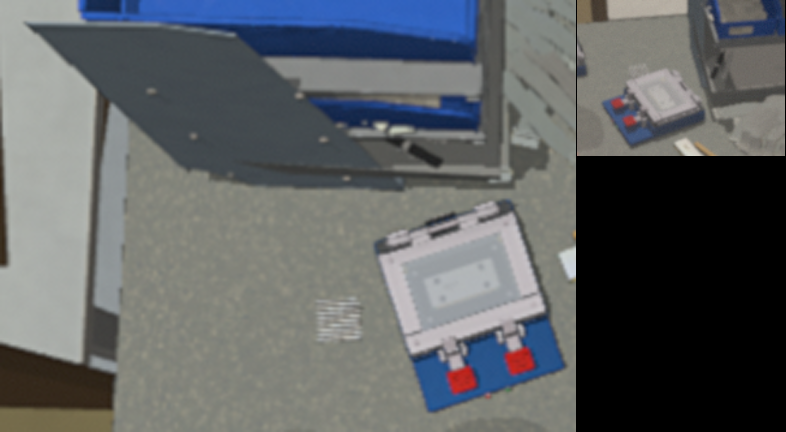

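Crop: fixture A has its red keys at crop px (462,379) and (520,361). The rack's side panel stands behind its hinge, at about x = 0.70 m. I'm moving over the keys.

>>> {"op": "jog_arm", "data": {
  "increments": [
    [[32, -27, 4], 0, 44],
    [[32, -27, 4], 0, 44],
    [[32, -27, 4], 0, 44],
    [[32, -27, 4], 0, 44],
    [[32, -27, 4], 0, 44]
  ]
}}

```text
time_s: 1.52
position: [0.2536, -0.393, 0.2113]
tcp_rot: [0.0, 0.994, 0.111, 0.0]
contact_force: [0.6, -0.3, 0.3]
finger_gap: 0.0442
grip_force: 0.0
```

>>> {"op": "jog_arm", "data": {
  "increments": [
    [[32, -27, 4], 0, 44],
    [[32, -27, 4], 0, 44],
    [[32, -27, 4], 0, 44],
    [[32, -27, 4], 0, 44],
    [[32, -27, 4], 0, 44]
  ]
}}

```text
time_s: 2.15
position: [0.3801, -0.2261, 0.1914]
tcp_rot: [0.0, 0.994, 0.111, 0.0]
contact_force: [0.2, -0.4, 0.0]
finger_gap: 0.0437
grip_force: 0.0
```

>>> {"op": "jog_arm", "data": {
  "increments": [
    [[32, -27, 4], 0, 44],
    [[32, -27, 4], 0, 44],
    [[32, -27, 4], 0, 44],
    [[16, -14, 4], -0.07, 44],
    [[0, 0, 0], -0.07, 44]
  ]
}}

```text
time_s: 2.78
position: [0.4683, -0.1084, 0.175]
tcp_rot: [-0.0, 0.983, 0.182, -0.0]
contact_force: [0.1, 0.9, -0.2]
finger_gap: 0.0441
grip_force: 0.0
```

```bash
cat >> h.py <<'E'
from scipy.spatial.transform import Rotation as Ro
def st():
    o=r.get_obs();q=o['tcp_rot'];R=Ro.from_quat([q[1],q[2],q[3],q[0]]).as_matrix()
    print(round(o['time_s'],2),np.round(o['position'],4),'yaw',round(np.arctan2(R[1,0],R[0,0]),3),'gap',round(o['finger_gap'],4),'F',np.round(o['contact_force'],1));return np.array(o['position']),R
E
python3 - <<'E'
from h import *
st()
cv2.imwrite('pics/w1.png',r.read_camera('wrist'))
for l in ['fixture','key_left_pad','key_right_pad','hatch_hinge','hatch_edge']:
    print(l,[(np.round(d['location'],4).tolist(),round(d['p'],2)) for d in r.pinpoint('wrist',l)])
E
```

```text
2.77 [ 0.4683 -0.1084  0.175 ] yaw 0.367 gap 0.0441 F [ 0.1  0.9 -0.2]
fixture [([0.5834, -0.0275, -0.003], 0.93), ([0.5441, -0.0458, 0.0509], 0.55)]
key_left_pad [([0.4977, -0.0305, 0.0371], 0.88)]
key_right_pad [([0.5164, -0.0818, 0.0423], 0.6)]
hatch_hinge []
hatch_edge [([0.5445, -0.0437, 0.0495], 0.87), ([0.4979, -0.0283, 0.0392], 0.56)]
```

>>> {"op": "jog_arm", "data": {
  "increments": [
    [[18, -12, 10], 0, 44],
    [[18, -12, 20], 0, 44],
    [[16, -11, 30], 0, 44],
    [[0, 0, 30], 0, 44],
    [[0, 0, 0], 0, 44]
  ]
}}

```text
time_s: 3.7
position: [0.5017, -0.0583, 0.0833]
tcp_rot: [-0.001, 0.984, 0.18, -0.002]
contact_force: [-0.7, -0.0, 0.4]
finger_gap: 0.0443
grip_force: 0.0
```

```bash
python3 - <<'E'
from h import *
st()
cv2.imwrite('pics/w2.png',r.read_camera('wrist'))
for l in ['key_left_pad','key_right_pad']:
    print(l,[(np.round(d['location'],4).tolist(),round(d['p'],2)) for d in r.pinpoint('wrist',l)])
E
```

```text
3.7 [ 0.5017 -0.0583  0.0833] yaw 0.361 gap 0.0443 F [-0.7 -0.   0.4]
key_left_pad [([0.5008, -0.029, 0.0407], 0.85)]
key_right_pad [([0.5151, -0.0827, 0.041], 0.92)]
```

View pics/w2.png

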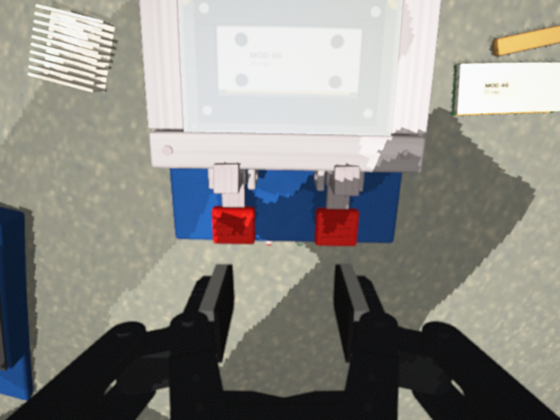

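The wrist view shows the keys at px (234,226) and (337,226), level with the fingers at columns 225 and 345, so the yaw fits. I'm descending.

>>> {"op": "jog_arm", "data": {
  "increments": [
    [[3, 0, 15], 0, 44],
    [[0, 0, 15], 0, 44],
    [[0, 0, 5], 0, 44],
    [[0, 0, 3], 0, 44],
    [[0, 0, 3], 0, 44]
  ]
}}

```text
time_s: 4.47
position: [0.5068, -0.0577, 0.0442]
tcp_rot: [0.0, 0.984, 0.18, 0.0]
contact_force: [-0.0, 0.1, -0.6]
finger_gap: 0.044
grip_force: 0.0
```

>>> {"op": "jog_arm", "data": {
  "increments": [
    [[0, 0, 2], 0, 44],
    [[0, 0, 2], 0, 44],
    [[0, 0, 2], 0, 44],
    [[0, 0, 1], 0, 44],
    [[0, 0, 0], 0, 44]
  ]
}}

```text
time_s: 5.1
position: [0.5066, -0.0577, 0.0372]
tcp_rot: [0.0, 0.984, 0.18, -0.0]
contact_force: [0.1, 0.2, 0.0]
finger_gap: 0.044
grip_force: 0.0
```

>>> {"op": "jog_arm", "data": {
  "increments": [
    [[0, 0, 2], 0, 44],
    [[0, 0, 2], 0, 44],
    [[0, 0, 2], 0, 44],
    [[0, 0, 1], 0, 44],
    [[0, 0, 0], 0, 44]
  ]
}}

```text
time_s: 5.72
position: [0.5062, -0.0579, 0.0302]
tcp_rot: [0.0, 0.984, 0.18, -0.0]
contact_force: [-4.2, -2.1, 5.0]
finger_gap: 0.0441
grip_force: 2.8
```

```bash
python3 - <<'E'
from h import *
st()
print([(np.round(d['location'],4).tolist(),round(d['p'],2)) for d in (r.read_camera('side') is not None and r.pinpoint('side','hatch_edge'))])
E
```

```text
5.72 [ 0.5062 -0.0579  0.0302] yaw 0.362 gap 0.0441 F [-4.2 -2.1  5. ]
[([0.54, -0.0443, 0.0741], 0.83), ([0.3168, 0.1656, 0.0405], 0.67)]
```

>>> {"op": "jog_arm", "data": {
  "increments": [
    [[0, 0, 1], 0, 44],
    [[0, 0, 0], 0, 44],
    [[0, 0, 0], 0, 44],
    [[0, 0, 0], 0, 44],
    [[0, 0, 0], 0, 44]
  ]
}}

```text
time_s: 6.45
position: [0.5063, -0.0579, 0.0293]
tcp_rot: [0.0, 0.984, 0.18, -0.0]
contact_force: [-3.9, -2.5, 5.2]
finger_gap: 0.0442
grip_force: 3.1
```

>>> {"op": "jog_arm", "data": {
  "increments": [
    [[0, 0, 0], 0, 44],
    [[0, 0, 0], 0, 44],
    [[0, 0, 0], 0, 44],
    [[0, 0, 0], 0, 44],
    [[0, 0, 0], 0, 44]
  ]
}}

```text
time_s: 7.08
position: [0.5063, -0.0579, 0.0293]
tcp_rot: [0.0, 0.984, 0.18, -0.0]
contact_force: [-4.9, -2.8, 4.8]
finger_gap: 0.044
grip_force: 3.1
```

```bash
python3 - <<'E'
from h import *
st()
im=r.read_camera('side')
for l in ['hatch_edge','key_left_pad','key_right_pad']: print([(np.round(d['location'],4).tolist(),round(d['p'],2)) for d in r.pinpoint('side',l)])
cv2.imwrite('pics/s2.png',cv2.resize(im[130:270,220:400],None,fx=4,fy=4,interpolation=2))
E
```

```text
7.08 [ 0.5063 -0.0579  0.0293] yaw 0.362 gap 0.044 F [-4.9 -2.8  4.8]
[([0.5686, -0.035, 0.1221], 0.71), ([0.3168, 0.1625, 0.041], 0.64)]
[([0.4964, -0.0307, 0.024], 0.57), ([0.2739, 0.1829, 0.0333], 0.47)]
[([0.5183, -0.0825, 0.0293], 0.68), ([0.2811, 0.1311, 0.0336], 0.53)]
```

View pics/s2.png

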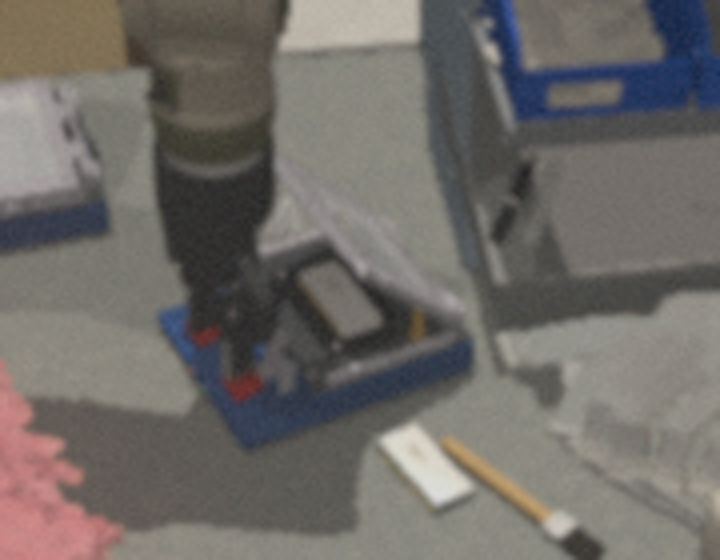

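The hatch has sprung up to about 0.78 rad: its edge is at crop px (280,165), z 0.122, with both fingertips on the red keys. I'm lifting off, then closing the fingers and squaring the tool to the world axes, to stay clear of the rack.

>>> {"op": "jog_arm", "data": {
  "increments": [
    [[0, 0, -10], 0, 44],
    [[-4, 0, -20], 0, 44],
    [[-4, 0, -24], 0, 44],
    [[0, 0, -20], 0, 10],
    [[0, 0, 0], 0.12, 0]
  ]
}}

```text
time_s: 7.9
position: [0.5014, -0.0603, 0.1056]
tcp_rot: [0.0, 0.993, 0.119, 0.003]
contact_force: [-0.3, 0.2, 0.3]
finger_gap: 0.0084
grip_force: 0.0
```

>>> {"op": "jog_arm", "data": {
  "increments": [
    [[0, 0, 0], 0.12, 0],
    [[0, 0, 0], 0.12, 0],
    [[0, 0, 0], 0, 0],
    [[0, 0, 0], 0, 0],
    [[0, 0, 0], 0, 0]
  ]
}}

```text
time_s: 8.52
position: [0.4993, -0.0604, 0.1033]
tcp_rot: [-0.0, 1.0, 0.002, 0.0]
contact_force: [0.2, -1.2, -0.8]
finger_gap: -0.0001
grip_force: 0.0
```

```bash
python3 - <<'E'
from h import *
st()
for c in ['side','top']:
  r.read_camera(c)
  for l in ['hatch_edge','hatch_hinge']: print(c,l,[(np.round(d['location'],4).tolist(),round(d['p'],2)) for d in r.pinpoint(c,l)])
E
```

```text
8.53 [ 0.4993 -0.0604  0.1033] yaw 0.003 gap -0.0001 F [ 0.2 -1.2 -0.8]
side hatch_edge [([0.565, -0.0329, 0.1224], 0.7), ([0.3141, 0.1672, 0.044], 0.59)]
side hatch_hinge [([0.4208, 0.175, 0.043], 0.91), ([0.6437, -0.0096, 0.0501], 0.68)]
top hatch_edge [([0.3193, 0.1621, 0.0419], 0.92)]
top hatch_hinge [([0.6442, -0.0104, 0.0459], 0.7), ([0.4246, 0.1762, 0.0401], 0.68)]
```

>>> {"op": "jog_arm", "data": {
  "increments": [
    [[9.4, -3.5, 0], 0, 0],
    [[9.4, -3.5, 0], 0, 0],
    [[9.4, -3.5, 0], 0, 0],
    [[9.4, -3.5, 0], 0, 0],
    [[9.4, -3.5, 0], 0, 0]
  ]
}}

```text
time_s: 9.45
position: [0.5469, -0.0426, 0.1032]
tcp_rot: [0.0, 1.0, 0.001, -0.0]
contact_force: [0.0, -0.9, -0.0]
finger_gap: 0.0001
grip_force: 0.0
```

>>> {"op": "jog_arm", "data": {
  "increments": [
    [[5, -2, -1], 0, 0],
    [[5, -2, -1], 0, 0],
    [[5, -2, -1], 0, 0],
    [[5, -2, -1], 0, 0],
    [[5, -2, -1], 0, 0]
  ]
}}

```text
time_s: 10.07
position: [0.5712, -0.0328, 0.1084]
tcp_rot: [0.0, 1.0, 0.001, -0.0]
contact_force: [-3.7, -0.5, 1.9]
finger_gap: -0.0
grip_force: 1.4
```

>>> {"op": "jog_arm", "data": {
  "increments": [
    [[5, -2, -1], 0, 0],
    [[5, -2, -1], 0, 0],
    [[5, -2, -1], 0, 0],
    [[5, -2, -1], 0, 0],
    [[5, -2, -1], 0, 0]
  ]
}}

```text
time_s: 10.7
position: [0.5966, -0.0227, 0.1133]
tcp_rot: [0.0, 1.0, 0.001, 0.0]
contact_force: [-1.0, -0.5, 0.0]
finger_gap: 0.0006
grip_force: 0.5
```

>>> {"op": "jog_arm", "data": {
  "increments": [
    [[4, -1.5, -1], 0, 0],
    [[4, -1.5, -1], 0, 0],
    [[4, -1.5, -1], 0, 0],
    [[4, -1.5, -1], 0, 0],
    [[4, -1.5, -1], 0, 0]
  ]
}}

```text
time_s: 11.32
position: [0.6164, -0.0152, 0.1183]
tcp_rot: [0.0, 1.0, 0.001, -0.0]
contact_force: [-1.0, -0.6, -0.9]
finger_gap: -0.0002
grip_force: 0.2
```

```bash
python3 - <<'E'
from h import *
st()
im=r.read_camera('side')
for l in ['hatch_edge']: print([(np.round(d['location'],4).tolist(),round(d['p'],2)) for d in r.pinpoint('side',l)])
cv2.imwrite('pics/s3.png',cv2.resize(im[90:250,220:420],None,fx=3.5,fy=3.5,interpolation=2))
E
```

```text
11.32 [ 0.6164 -0.0152  0.1183] yaw 0.002 gap -0.0002 F [-1.  -0.6 -0.9]
[([0.3153, 0.1667, 0.0423], 0.84), ([0.6312, -0.0133, 0.1546], 0.55)]
```

View pics/s3.png

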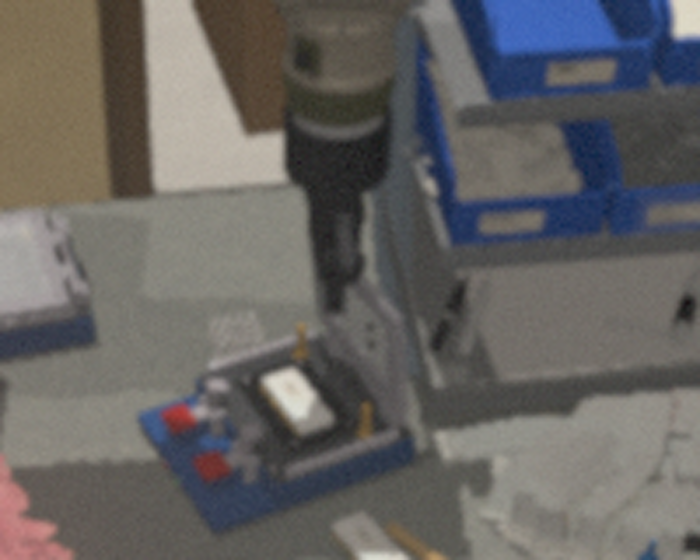

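The hatch is nearly upright at crop px (370,340). The module is still in its nest, both keys are up, and the hand is clear of the rack. I'm continuing gently.

>>> {"op": "jog_arm", "data": {
  "increments": [
    [[3.5, -1.3, 0], 0, 0],
    [[3.5, -1.3, 0], 0, 0],
    [[3.5, -1.3, 0], 0, 0],
    [[3.5, -1.3, 0], 0, 0],
    [[3, -1, 0], 0, 0]
  ]
}}

```text
time_s: 12.05
position: [0.6334, -0.009, 0.1183]
tcp_rot: [0.0, 1.0, 0.001, 0.0]
contact_force: [-0.4, -0.6, 0.1]
finger_gap: -0.0002
grip_force: 0.1
```

```bash
python3 - <<'E'
from h import *
st()
for c in ['side','top']:
  r.read_camera(c);print([(np.round(d['location'],4).tolist(),round(d['p'],2)) for d in r.pinpoint(c,'hatch_edge')])
E
```

```text
12.05 [ 0.6334 -0.009   0.1183] yaw 0.002 gap -0.0002 F [-0.4 -0.6  0.1]
[([0.6458, -0.0049, 0.1558], 0.89), ([0.3176, 0.1684, 0.043], 0.88)]
[([0.5008, -0.027, 0.0373], 0.61)]
```

>>> {"op": "jog_arm", "data": {
  "increments": [
    [[3, -1, 0], 0, 0],
    [[3, -1, 0], 0, 0],
    [[2, -1, 0], 0, 0],
    [[0, 0, 0], 0, 0],
    [[0, 0, 0], 0, 0]
  ]
}}

```text
time_s: 12.88
position: [0.6411, -0.006, 0.1182]
tcp_rot: [0.0, 1.0, 0.001, -0.0]
contact_force: [-0.2, 0.6, -0.6]
finger_gap: -0.0001
grip_force: 0.0
```

```bash
python3 - <<'E'
from h import *
st()
im=r.read_camera('side')
print([(np.round(d['location'],4).tolist(),round(d['p'],2)) for d in r.pinpoint('side','hatch_edge')])
E
```

```text
12.88 [ 0.6411 -0.006   0.1182] yaw 0.002 gap -0.0001 F [-0.2  0.6 -0.6]
[([0.6615, 0.0003, 0.1526], 0.8), ([0.3179, 0.1624, 0.0396], 0.78), ([0.687, -0.1936, 0.0001], 0.62)]
```

>>> {"op": "jog_arm", "data": {
  "increments": [
    [[-4, 1, 0], 0, 0],
    [[-8, 3, 0], 0, 0],
    [[-14, 5, 0], 0, 0],
    [[-20, 7, -10], 0, 0],
    [[-25, 10, -20], 0, 0]
  ]
}}

```text
time_s: 13.6
position: [0.5683, -0.0323, 0.1476]
tcp_rot: [-0.0, 1.0, 0.001, -0.001]
contact_force: [0.1, 0.3, 0.6]
finger_gap: -0.0001
grip_force: 0.0
```

>>> {"op": "jog_arm", "data": {
  "increments": [
    [[-25, 10, -25], 0, 0],
    [[-25, 20, -25], 0, 0],
    [[-20, 30, -20], 0, 0],
    [[-10, 30, 0], 0, 0],
    [[0, 0, 0], 0, 0]
  ]
}}

```text
time_s: 14.22
position: [0.4894, -0.1239, 0.2188]
tcp_rot: [0.0, 1.0, -0.001, 0.0]
contact_force: [0.2, -0.1, -0.7]
finger_gap: 0.0
grip_force: 0.0
```

>>> {"op": "jog_arm", "data": {
  "increments": [
    [[0, 0, 0], 0, 0],
    [[0, 0, 0], 0, 0],
    [[0, 0, 0], 0, 0],
    [[0, 0, 0], 0, 0],
    [[0, 0, 0], 0, 0]
  ]
}}

```text
time_s: 14.85
position: [0.4904, -0.1221, 0.2182]
tcp_rot: [0.0, 1.0, 0.001, -0.0]
contact_force: [0.1, -0.1, -0.2]
finger_gap: -0.0002
grip_force: 0.0
```

```bash
python3 - <<'E'
from h import *
st()
im=r.read_camera('side')
for l in ['hatch_edge','key_left_pad','key_right_pad','module']:print(l,[(np.round(d['location'],4).tolist(),round(d['p'],2)) for d in r.pinpoint('side',l)])
cv2.imwrite('pics/s4.png',cv2.resize(im[90:250,220:420],None,fx=3.5,fy=3.5,interpolation=2))
E
```

```text
14.85 [ 0.4904 -0.1221  0.2182] yaw 0.002 gap -0.0002 F [ 0.1 -0.1 -0.2]
hatch_edge [([0.6686, 0.0016, 0.1522], 0.58), ([0.5924, -0.0267, 0.0316], 0.4)]
key_left_pad [([0.4958, -0.0305, 0.0363], 0.68), ([0.2741, 0.1836, 0.0302], 0.61), ([0.5918, -0.0293, 0.0356], 0.27)]
key_right_pad [([0.2809, 0.1297, 0.0329], 0.43), ([0.6692, 0.0024, 0.1523], 0.29)]
module [([0.5901, -0.0276, 0.0354], 0.73)]
```

View pics/s4.png

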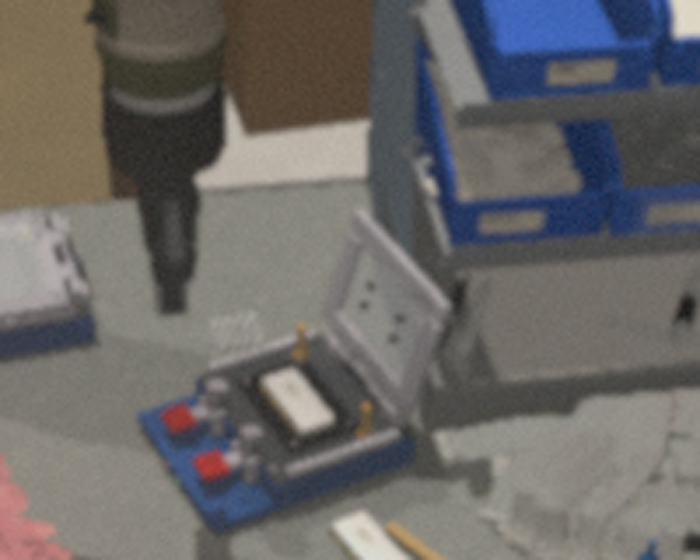

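The hatch rests leaning back at crop px (385,310), the keys at (178,417) and (211,466) are up, the module lies in its nest at (297,400), and the arm is clear.

```bash
python3 -c "
from rig import r
print(r.close_job())"
```

```text
the job is handed in; nothing more can be done
None
```

The fixture farthest from the base is open: the hatch rests back past upright, both keys are up, the module is in its nest, and I handed the job in at about 15 s; no verdict came back.

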